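# Unclamp the tile cats

## Robot

A 7-joint arm with a two-finger parallel gripper is mounted at the origin on the work surface. World frame = base frame: x ahead of the robot, y to its left, z up, the work surface at z = 0. Lengths are in mm, angles in rad, forces in N, time in s.
With the tool pointing down it reaches from about 400 to 875 mm from the base axis. Payload 4.4 kg.
Tool frame: the origin (TCP) lies between the finger pads; the fingertips stand 17 mm ahead of it and the grasp point (between the pads) lies 2 mm behind it; z points along the fingers, y is the line along which they close (so a half turn about z gives the same grasp; the last joint's range is limited). The gripper opens to 85 mm and grips with 20 to 120 N. Pads are 22 mm wide; open, the fingers measure 114 mm over their backs; the gripper's body (76 mm by 85 mm) begins 54 mm behind the grasp point. The pads swing forward as they close: fully open they stand 13 mm farther back than shut.
Start: joints at [-1.308, 0.628, 0.038, 1.517, -0.027, 0.996, -0.02], TCP at [209.867, 615.202, 248.313] pointing down, gripper open.
Joint ranges: [-3.06, 3.06], [-0.37, 2.12], [-1.25, 1.32], [0.18, 2.47], [-1.1, 4.24], [0.23, 1.98], [-2.94, 2.94]. Speed limits (rad/s): [2.57, 2.57, 3.14, 3.14, 3.14, 3.14, 3.14].

## Interface

Orientations are given as [roll, pitch, yaw] about the fixed x, y, z axes, in that order (R = Rz(yaw) Ry(pitch) Rx(roll)).
In Python, from cell import sensors, get_image, ctrl gives the robot as it stands.
- The arm moves only by the tool send_rows, never from a script. Its argument "series" is a list of rows, each a list of 3 entries, a list of its own where there are three numbers: the finger opening in mm, from 0 to 85.4, then the shift along the world's x, y, z in units of 60 mm (1.0 is 60 mm), then the turn, a rotation vector about the world's x, y, z in units of 5 degrees (1.0 is 5 degrees). A call has 1 to 8 rows; each row shifts and turns the commanded pose from where the row before left it; what a row does not reach is not made up. A row lasts 1/8 s, in which the tool goes at most 62.5 mm and 10.7 degrees, less where a joint would pass 70% of its speed; a pose out of reach is approached as far as the arm can. A call is refused whole if a number of a shift passes 1 or a number of a turn 1, either way. A call with a gripper value outside its range is refused whole. The fingers move at their own pace and stop on an object; the grip force is fixed at half the most. Time passes only in rows, so rows that do not move let the fingers close. It gives the time, the measured TCP pose, the force, the opening and the grip force at its end, in the units of the state.
- sensors.read_state(): the state, without advancing time (a new reading comes with each control period).
- get_image(name): name is "scene" or "top" or "wrist"; returns a dict with "img" (420x560x3 uint8, red, green, blue), "depth" (420x560 float32, mm along the optical axis (not along the pixel's ray), 0 where there is no reading), "vfov" (degrees; the focal length in pixels is half the picture's height over the tangent of half this angle, whatever the lens; pixels are square), "cx", "cy" (the principal point, pixels), "world_to_cam" (4x4, takes a point from world to camera coordinates). Camera axes: x right, y down, z forward; pixel columns grow to the right and rows downward; lengths in mm; the calibration is good to about 2 mm. A picture is of the moment at which its call begins.
- ctrl.finish_job(): hands the job in; it is judged then, once.
The state is a dict: "clock": time; "qpos": joint angles; "qd": joint speeds; "tau": joint torques, N m; "eef_pos": TCP position; "tool_rot": TCP orientation; "force": force on the tool from outside, world axes, zero at the start; "torque": the same for the moment, N m; "width": finger opening in mm; "gripper_force": force on a finger pad.
Only numpy, scipy, OpenCV 4.12 (cv2) and the standard library are available. Lean on these libraries where they do the work, as an engineer would, in place of code of your own. Each camera call takes 0.05 s, during which the arm holds its last target. There are 200 camera calls.

## Task

The glued tile cats in the bench vise are ready. First clear the hand stamps out of the vise and into the wooden tool tray, next slide the vise jaw fully open by its red tab, then set every cat upright on the round blue board, well clear of its edge, putting them down rather than dropping them. Finally slide the empty jaw fully shut, and leave everything else on the table where it is.

Things in the scene. Friction and masses are not known exactly. Their poses are not given: they have to be found in the camera images.
- vise: fixed green bench vise, base 200 (x) x 290 (y) x 20 mm high; cats and stamps in it stand on the base top. Origin: centre of its underside on the table; +x points from the front end plate (inner face x = -83 mm, top z = 44 mm) to the fixed wooden jaw (inner face x = +75 mm, top z = 60 mm). Cats stand between the jaws in a row along y, about 90 mm apart
- channel (a point): middle of the channel floor between the sliding jaw (at its start) and the front end plate, 20 mm above the table; 68 mm wide in x. Hand stamps stand here, up to about 100 mm to either side along y, and block the jaw
- jaw_face (a point): middle of the foot of the sliding wooden jaw's clamping face. The jaw is 260 mm long (y), 25 mm thick, its top 60 mm above the table; above 38 mm over the table a lip overhangs 18 mm towards +x, over the cats' foot slabs, so cats cannot be lifted until the jaw is open
- jaw (a joint): travel of the sliding jaw in m: 0 fully shut (30 mm gap), 0.10 fully open (against the front end plate); it opens towards the vise's -x, stays where left, and needs about 6 N. It starts at about 0.035, loosely clamping the cats
- jaw_tab (a point): the grip point in the red pull tab on the sliding jaw: upright tab 22 (x) x 36 (y) mm, from the jaw top at z = 60 to z = 106 mm above the table; this point is 86 mm above the table. x along the vise's x
- board: fixed round blue board on a wooden foot, 300 mm diameter; origin at its centre on the table, top surface 45 mm above the table. The cats go here
- tray: fixed open wooden tool tray, outside 210 (x) x 170 (y) x 30 mm high, walls and floor 6 mm; origin: centre of its underside. The stamps go here
- cat1: clay-brown tile-cat figurine with a dark round mouth on its -x side. Origin: centre of its underside, z up. Foot slab 62 (x) x 48 (y) x 12 mm high; above it a body 46 mm wide (y), from x = -11 to +31 mm, up to 82 mm; ears to 97 mm. Grip the body across its width (or 42 mm depth, if a neighbour is close) about 65 mm above the underside. 280 g. May be absent
- cat2: clay-brown tile-cat figurine with a dark round mouth on its -x side. Origin: centre of its underside, z up. Foot slab 62 (x) x 48 (y) x 12 mm high; above it a body 46 mm wide (y), from x = -11 to +31 mm, up to 82 mm; ears to 97 mm. Grip the body across its width (or 42 mm depth, if a neighbour is close) about 65 mm above the underside. 280 g. May be absent
- cat3: clay-brown tile-cat figurine with a dark round mouth on its -x side. Origin: centre of its underside, z up. Foot slab 62 (x) x 48 (y) x 12 mm high; above it a body 46 mm wide (y), from x = -11 to +31 mm, up to 82 mm; ears to 97 mm. Grip the body across its width (or 42 mm depth, if a neighbour is close) about 65 mm above the underside. 280 g. May be absent
- stamp1: hand stamp: white base block 56 (x) x 64 (y) x 28 mm high with a light wood square upright grip 26 x 26 mm on its middle, reaching 92 mm above the underside. Origin: centre of the underside, z up along the grip. 250 g. May be absent
- stamp2: hand stamp: terracotta base block 56 (x) x 64 (y) x 28 mm high with a dark wood square upright grip 26 x 26 mm on its middle, reaching 92 mm above the underside. Origin: centre of the underside, z up along the grip. 250 g. May be absent
- stamp3: hand stamp: yellow base block 56 (x) x 64 (y) x 28 mm high with a brown wood square upright grip 26 x 26 mm on its middle, reaching 92 mm above the underside. Origin: centre of the underside, z up along the grip. 250 g. May be absent
- glue: bystander, to be left alone: white glue bottle, 54 mm diameter, 140 mm tall; origin at the underside
- jar: bystander, to be left alone: amber jar, 64 mm diameter, 75 mm tall; origin at the underside
- cup: bystander, to be left alone: blue mug, 76 mm diameter, 85 mm tall; origin at the underside
- bowl: bystander, to be left alone: white bowl, 110 mm diameter, 45 mm tall; origin at the underside
- brush: bystander, to be left alone: brush lying on the table, 170 mm long; origin at the underside
- spatula: bystander, to be left alone: spatula lying on the table, 170 mm long; origin at the underside
- blank: bystander, to be left alone: a red terracotta tile cat, same shape as the others, standing on the table beyond the vise; not one of the glued cats

How it is judged (in metres and radians):
On the way, in this order (a step that is already met when the one before it is completed fails the run):
1. every hand stamp stands or lies in the tool tray, released (x of stamp1 in the frame of tray between -0.1 and 0.1 m and y of stamp1 in the frame of tray between -0.08 and 0.08 m and height (world z) of each of stamp1, stamp2, stamp3 below 0.05 m and contact force between each of stamp1, stamp2, stamp3 and the fingers below 0.3 N and x of stamp2 in the frame of tray between -0.1 and 0.1 m and y of stamp2 in the frame of tray between -0.08 and 0.08 m and x of stamp3 in the frame of tray between -0.1 and 0.1 m and y of stamp3 in the frame of tray between -0.08 and 0.08 m), for 0.2 s.
2. the jaw is slid fully open (over 88 mm) (value of joint jaw above 0.088 m), for 0.2 s.
3. every cat stands upright on the blue board, released (horizontal distance between each of cat1, cat2, cat3 and board below 0.115 m and z of cat1 in the frame of board between 0.04 and 0.051 m and angle between each of cat1, cat2, cat3's own z axis and vertical below 0.15 rad and contact force between each of cat1, cat2, cat3 and the fingers below 0.3 N and z of cat2 in the frame of board between 0.04 and 0.051 m and z of cat3 in the frame of board between 0.04 and 0.051 m), for 0.2 s.
At the end, for the whole second after the job is handed in: every cat stands upright (within 0.15 rad) on the blue board, its centre within 115 mm of the board's centre; every stamp is in the tray; the jaw is shut to within 12 mm; all released (all of step 1 and all of step 3 and value of joint jaw below 0.012 m); the robot touches nothing.
It fails at once if a bystander is moved by more than 30 mm (distance of any of glue, jar, blank, cup, bowl, brush, spatula from where it was at the start of the episode above 0.03 m).
It fails at once if a cat is dropped from a height onto the board (it falls freely over the board at over 0.6 m/s, from some 30 mm up) ((linear speed of cat1 above 0.6 m/s and contact force between cat1 and the fingers below 0.1 N and horizontal distance between cat1 and board below 0.17 m and z of cat1 in the frame of board above 0.055 m) or (linear speed of cat2 above 0.6 m/s and contact force between cat2 and the fingers below 0.1 N and horizontal distance between cat2 and board below 0.17 m and z of cat2 in the frame of board above 0.055 m) or (linear speed of cat3 above 0.6 m/s and contact force between cat3 and the fingers below 0.1 N and horizontal distance between cat3 and board below 0.17 m and z of cat3 in the frame of board above 0.055 m)).
Of cat1, cat2, cat3 only 2 to 3 are there at a start; the rules pass over those that are not, and their reading is None.
Of stamp1, stamp2, stamp3 only 2 to 3 are there at a start; the rules pass over those that are not, and their reading is None.
At some moment in a run one of cat1, cat2, cat3, stamp1, stamp2, stamp3 may be knocked a few centimetres aside while the robot is not near it.
It also fails if it takes over 210 s, if anything falls off the work surface, if the arm or the gripper's body presses on something with over 40 N, if the wrist force passes 120 N, or if a joint passes its speed limit or range.

## Working session

There is one attempt and no reset: what is moved stays moved. The work goes in short steps, Python scripts to look and compute and a tool call to move; the robot and the scene stay as the last step left them, time stands still between calls to the robot, and variables do not carry over. Pictures are saved under pics/ and viewed, at most 14 in all, crops included, and the job is handed in when it is done.

Besides the shell and the picture viewer there is one more tool, called after "Request:" as a command line: name --argument value ..., lists and objects as JSON in quotes. send_rows: Moves the arm, as the interface text tells. Its arguments: {"type":"object","properties":{"series":{"type":"array"}},"required":["series"]}

```bash
mkdir -p pics; cat > h.py <<'E'
import numpy as np,cv2
from cell import sensors,get_image,ctrl
def snap(n,f):
    d=get_image(n); cv2.imwrite('pics/'+f+'.png',d['img'][:,:,::-1]); np.savez('pics/'+f+'.npz',**d); return d
def load(f): return dict(np.load('pics/'+f+'.npz'))
def ray(d,u,v):
    F=210/np.tan(np.radians(float(d['vfov'])/2)); T=d['world_to_cam']; R=T[:3,:3];
    return -R.T@T[:3,3], R.T@np.array([(u-d['cx'])/F,(v-d['cy'])/F,1.])
def pt(d,u,v):
    o,r=ray(d,u,v); return o+r*np.median(d['depth'][v-1:v+2,u-1:u+2])
def atz(d,u,v,z):
    o,r=ray(d,u,v); return o+r*(z-o[2])/r[2]
def cloud(d):
    v,u=np.mgrid[0:420,0:560]; F=210/np.tan(np.radians(float(d['vfov'])/2)); Z=d['depth']
    P=np.stack([(u-d['cx'])/F*Z,(v-d['cy'])/F*Z,Z],-1); T=d['world_to_cam']
    return (P-T[:3,3])@T[:3,:3]
E
python3 - <<'E'
from h import *
for n in('top','scene'):
    d=snap(n,n+'0'); print(n,d['vfov'],np.round(d['world_to_cam'],3).tolist())
    cv2.imwrite(f'pics/{n}0b.png',cv2.resize(d['img'][:,:,::-1],(800,600),interpolation=cv2.INTER_CUBIC))
print(sensors.read_state())
E
```

```text
top 42.01087393420588 [[0.021, -1.0, 0.009, -6.511], [-0.995, -0.021, -0.093, 566.704], [0.093, -0.007, -0.996, 1543.788], [0.0, 0.0, 0.0, 1.0]]
scene 53.63645883655193 [[-0.721, 0.693, -0.015, 411.025], [0.438, 0.44, -0.784, -178.59], [-0.537, -0.572, -0.621, 1317.78], [0.0, 0.0, 0.0, 1.0]]
{'clock': 0.1, 'qpos': array([-1.30781515,  0.62922757,  0.03843297,  1.51829213, -0.02696856,
        0.99631536, -0.01996129]), 'qd': array([ 8.66157448e-04, -3.15092330e-03, -3.00836333e-04, -2.22839825e-03,
       -5.22512769e-05, -2.19853232e-03,  3.12851039e-04]), 'tau': array([ 3.95959927e-03, -5.64544344e+01,  1.23063136e+00, -1.93977785e+01,
        1.12128735e-02,  5.36303764e-03,  1.16148968e-05]), 'eef_pos': array([209.67488512, 614.67508545, 247.49000028]), 'tool_rot': array([-3.13986828e+00,  3.60795124e-05,  2.81287632e+00]), 'force': array([-0.00391556,  0.01109286, -1.04438224]), 'torque': array([-0.0438634 ,  0.03628369,  0.00363682]), 'gripper_force': 0.0, 'width': 85.34708727632984}
```

View pics/top0b.png

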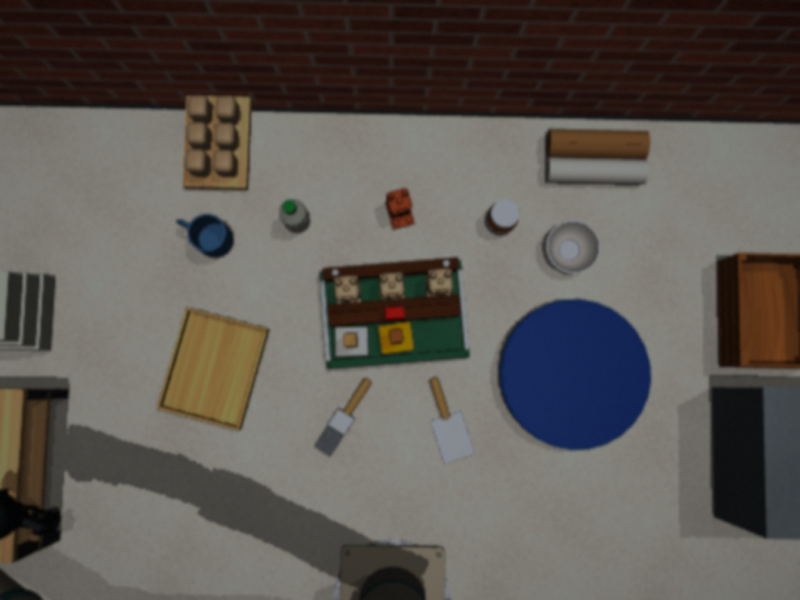

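View pics/scene0b.png

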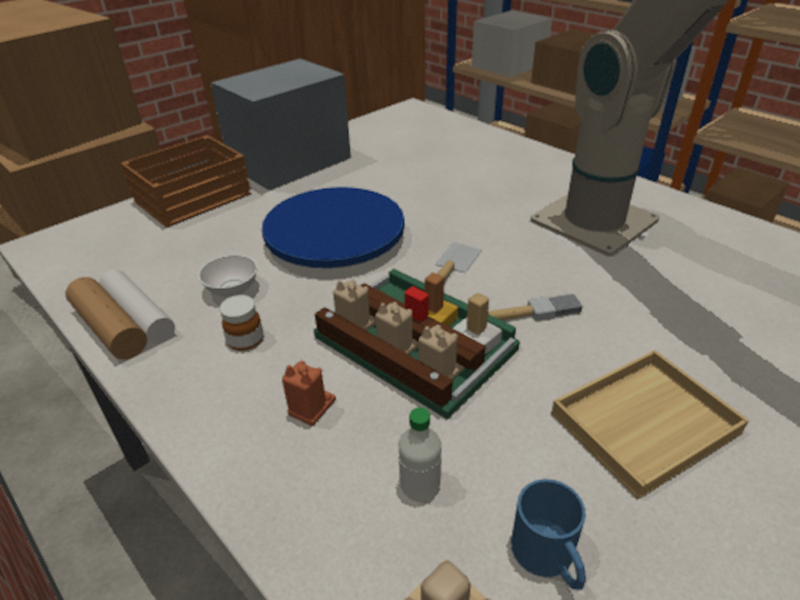

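Top view (800x600): three cats at (347,289), (392,284), (440,281). White stamp at (350,341), yellow stamp at (396,337), red tab at (395,313), tray at (213,368) and board at (575,373). There is no stamp2. Next I measure with depth.

```bash
python3 - <<'E'
from h import *
d=load('top0'); C=cloud(d); I=d['img'].astype(int)
def P(n,u,v,z=None):
    u,v=u*.7,v*.7
    print(n,np.round(pt(d,round(u),round(v)) if z is None else atz(d,u,v,z)))
def blob(n,u0,u1,v0,v1,z0,z1):
    s=np.s_[int(v0*.7):int(v1*.7),int(u0*.7):int(u1*.7)]; p=C[s].reshape(-1,3); p=p[(p[:,2]>z0)&(p[:,2]<z1)]
    r=cv2.minAreaRect(p[:,:2].astype(np.float32)); print(n,len(p),np.round(p.mean(0)),'rect',np.round(r[0]),np.round(r[1]),round(r[2],1))
blob('grip1',330,370,325,360,98,125)
blob('grip3',378,418,318,355,98,125)
blob('base1',330,372,325,362,40,56)
blob('base3',376,418,320,358,40,56)
blob('tab',380,410,300,322,90,115)
for i,(a,b) in enumerate([(330,368),(375,412),(423,460)]): blob('catbody%d'%i,a,b,262,306,92,108)
for i,(a,b) in enumerate([(330,368),(375,412),(423,460)]): blob('catfoot%d'%i,a,b,262,310,26,36)
blob('tray',140,285,295,445,20,40)
blob('board',480,670,280,470,35,60)
blob('vise fixed jaw',315,465,255,280,50,70)
blob('blank',380,420,180,235,5,110)
for n,u,v in [('glue',293,210),('jar',503,215),('cup',212,235),('bowl',572,248)]: P(n,u,v)
for n,u,v in [('brushtip',368,380),('brush end',322,452),('spat tip',434,379),('spat end',468,455)]: P(n,u,v,5)
for n,u,v in [('vBL',328,367),('vBR',468,354),('vTL',322,265),('vTR',459,260)]: P(n,u,v,20)
E
```

```text
grip1 91 [505.  92. 111.] rect [504.  92.] [24. 25.] 1.4
grip3 100 [517.   5. 111.] rect [526.   7.] [50. 25.] 11.0
base1 390 [499.  91.  47.] rect [502.  93.] [71. 79.] 1.3
base3 399 [510.   4.  48.] rect [512.   3.] [71. 79.] 1.3
tab 105 [558.   7. 105.] rect [559.   8.] [22. 33.] 3.2
catbody0 217 [604. 102. 101.] rect [606. 102.] [46. 45.] 4.4
catbody1 213 [612.  14. 101.] rect [614.  15.] [45. 46.] 6.3
catbody2 213 [622. -78. 101.] rect [623. -79.] [45. 46.] 4.7
catfoot0 37 [596.  98.  30.] rect [607. 103.] [46. 78.] 5.9
catfoot1 28 [610.  16.  31.] rect [616.  13.] [45. 71.] 6.3
catfoot2 31 [624. -88.  31.] rect [626. -86.] [46. 74.] 6.0
tray 652 [444. 371.  29.] rect [447. 369.] [173. 210.] 76.2
board 8787 [ 450. -352.   46.] rect [ 450. -353.] [296. 299.] 1.4
vise fixed jaw 779 [651.  17.  60.] rect [650.  18.] [ 27. 268.] 5.8
blank 507 [775.   3.  51.] rect [788.   1.] [114.  79.] 1.3
glue [745. 204. 132.]
jar [ 758. -202.   78.]
cup [719. 385.   8.]
bowl [ 706. -355.    5.]
brushtip [428.  57.   5.]
brush end [283. 146.   5.]
spat tip [433. -76.   5.]
spat end [ 282. -147.    5.]
vBL [452. 137.  20.]
vBR [ 484. -143.   20.]
vTL [658. 156.  20.]
vTR [ 675. -122.   20.]
```

Request:
send_rows --series '[[60,[0.4,-0.7,0],[0,0,0.8]],[60,[0.4,-0.7,0],[0,0,0.8]],[60,[0.4,-0.7,0],[0,0,0.8]],[60,[0.4,-0.7,0],[0,0,0.8]],[60,[0.4,-0.7,0],[0,0,0.8]],[60,[0.4,-0.7,0],[0,0,0.9]],[60,[0.4,-0.7,0],[0,0,0]],[60,[0.4,-0.7,0],[0,0,0]]]'

```text
clock: 1.1
eef_pos: [402.4, 277.6, 248.2]
tool_rot: [-3.141, -0.0, -3.043]
force: [0.3, -0.0, 0.2]
width: 60.1
gripper_force: 0.0
```

Request:
send_rows --series '[[60,[0.42,-0.77,0],[0,0,0]],[60,[0.42,-0.77,0],[0,0,0]],[60,[0.42,-0.77,0],[0,0,0]],[60,[0.43,-0.77,-0.2],[0,0,0]],[60,[0,0,-0.3],[0,0,0]],[60,[0,0,0],[0,0,0]]]'

```text
clock: 1.85
eef_pos: [502.2, 93.7, 217.1]
tool_rot: [-3.141, -0.004, -3.044]
force: [-0.4, 0.9, 0.4]
width: 60.3
gripper_force: 0.0
```

```bash
python3 - <<'E'
from h import *
print(sensors.read_state()['eef_pos'])
d=snap('wrist','w1'); C=cloud(d); p=C.reshape(-1,3)
m=(p[:,2]>98)&(p[:,2]<120)&(d['depth'].ravel()>0)
lab=cv2.connectedComponentsWithStats(m.reshape(420,560).astype(np.uint8))
for i in range(1,lab[0]):
    if lab[2][i,4]>150:
        q=C[lab[1]==i]; r=cv2.minAreaRect(q[:,:2].astype(np.float32)); print(lab[2][i],np.round(q.mean(0)),np.round(r[0]),np.round(r[1]),r[2])
E
```

```text
[502.17760536  93.70168884 217.05124105]
[ 260  197   39   41 1409] [503.  90. 110.] [505.  90.] [26. 26.] 2.499485969543457
[ 132  198   45   40 1543] [511.   4. 110.] [514.   3.] [26. 26.] 8.415040969848633
[ 135  258   53   30 1354] [556.   6. 105.] [557.   6.] [22. 36.] 5.737736701965332
[  20  309   63   54 2089] [618. -82. 103.] [621. -80.] [44. 45.] 4.860848426818848
[ 252  309   56   55 2458] [603. 100. 104.] [605. 100.] [45. 44.] 5.638577461242676
```

View pics/w1.png

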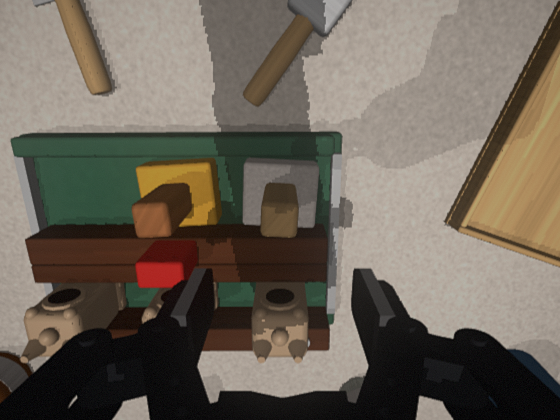

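The wrist view shows the white stamp's grip at (279,215), the yellow stamp's at (155,210) and the red tab at (165,265). These agree with the measurements. I descend on stamp1.

Request:
send_rows --series '[[60,[0.04,-0.05,-0.7],[0,0,0]],[60,[0,0,-0.7],[0,0,0]],[60,[0,0,-0.7],[0,0,0]],[60,[0,0,0],[0,0,0]],[10,[0,0,0],[0,0,0]],[10,[0,0,0],[0,0,0]],[10,[0,0,0],[0,0,0]],[10,[0,0,0.3],[0,0,0]]]'

```text
clock: 2.9
eef_pos: [505.2, 91.3, 110.8]
tool_rot: [-3.142, -0.001, -3.043]
force: [0.6, -0.9, -2.1]
width: 25.5
gripper_force: 58.7
```

Request:
send_rows --series '[[10,[0,0,0.7],[0,0,0]],[10,[0,0,0.7],[0,0,0]],[10,[-0.28,0.8,0],[0,0,0]],[10,[-0.28,0.8,0],[0,0,0]],[10,[-0.28,0.8,0],[0,0,0]],[10,[-0.28,0.8,0],[0,0,0]],[10,[-0.28,0.8,0],[0,0,0]],[10,[-0.3,0.8,0],[0,0,0]]]'

```text
clock: 3.9
eef_pos: [403.0, 380.7, 195.1]
tool_rot: [3.141, 0.001, -3.043]
force: [0.2, 0.5, -3.2]
width: 25.3
gripper_force: 58.9
```

Request:
send_rows --series '[[10,[0,0,-0.6],[0,0,0]],[10,[0,0,-0.6],[0,0,0]],[10,[0,0,-0.5],[0,0,0]],[10,[0,0,-0.15],[0,0,0]],[10,[0,0,0],[0,0,0]]]'

```text
clock: 4.53
eef_pos: [403.7, 379.4, 83.7]
tool_rot: [-3.142, -0.0, -3.043]
force: [0.4, -0.7, -3.2]
width: 25.5
gripper_force: 59.0
```

Request:
send_rows --series '[[10,[0,0,-0.08],[0,0,0]],[10,[0,0,0],[0,0,0]],[50,[0,0,0],[0,0,0]],[50,[0,0,0],[0,0,0]],[50,[0,0,0.5],[0,0,0]],[50,[0,0,0.9],[0,0,0]],[50,[0,0,0.9],[0,0,0]],[50,[0.28,-0.8,0],[0,0,0]]]'

```text
clock: 5.52
eef_pos: [421.4, 337.2, 221.0]
tool_rot: [3.133, 0.008, -3.035]
force: [0.6, -1.1, -1.0]
width: 49.9
gripper_force: 0.0
```

Request:
send_rows --series '[[50,[0.28,-0.9,0],[0,0,0]],[50,[0.28,-0.9,0],[0,0,0]],[50,[0.28,-0.9,0],[0,0,0]],[50,[0.28,-0.9,0],[0,0,0]],[50,[0.28,-0.9,0],[0,0,0]],[50,[0.18,-0.96,0],[0,0,0]],[50,[0,0,0],[0,0,0]]]'

```text
clock: 6.4
eef_pos: [515.8, -2.5, 216.6]
tool_rot: [-3.139, 0.0, -3.053]
force: [-0.6, 0.6, -0.6]
width: 50.1
gripper_force: 0.0
```

```bash
cat >> h.py <<'E'
def blobs(d,z0,z1,amin=150):
    C=cloud(d); m=(C[...,2]>z0)&(C[...,2]<z1)&(d['depth']>0)
    n,L,S,_=cv2.connectedComponentsWithStats(m.astype(np.uint8))
    for i in range(1,n):
        if S[i,4]>amin:
            q=C[L==i]; r=cv2.minAreaRect(q[:,:2].astype(np.float32)); print(S[i],np.round(q.mean(0)),np.round(r[0]),np.round(r[1]),round(r[2],1))
E
python3 - <<'E'
from h import *
print(sensors.read_state()['eef_pos'])
blobs(snap('wrist','w2'),98,120)
d=snap('top','t2');print('top');blobs(d,80,120,40)
E
```

```text
[515.80277019  -2.53170248 216.60483005]
[ 273  191   39   42 1438] [511.   2. 110.] [513.   2.] [26. 26.] 9.6
[ 267  253   49   30 1417] [556.   6. 105.] [558.   6.] [22. 36.] 5.5
[ 265  303   56   55 2493] [611.  12. 104.] [612.  12.] [45. 44.] 6.7
[392 303  40  31 672] [593. 108. 101.] [591. 110.] [37. 22.] 55.4
[147 305  27  26 333] [610. -96. 100.] [610. -97.] [15. 27.] 49.8
top
[132  66  13  16 154] [963. 406.  85.] [964. 407.] [46. 35.] 3.1
[151  67  14  15 157] [965. 352.  85.] [963. 352.] [42. 37.] 1.9
[131  85  14  16 165] [910. 406.  85.] [910. 405.] [37. 41.] 81.0
[150  86  14  15 160] [908. 351.  85.] [908. 352.] [37. 41.] 89.6
[130 104  13  16 150] [854. 407.  85.] [854. 408.] [36. 43.] 89.2
[149 105  14  15 161] [854. 352.  85.] [854. 353.] [38. 39.] 89.0
[270 131  17  18 178] [783.   5.  86.] [782.   3.] [44. 44.] 15.0
[195 139  19  19 210] [746. 208.  97.] [751. 211.] [49. 52.] 22.8
[131 149  28  27 138] [708. 377.  85.] [709. 377.] [75. 74.] 89.4
[513 176  47  81 631] [ 586. -676.   95.] [ 580. -714.] [128. 221.] 89.3
[299 188  18  17 251] [623. -80. 102.] [623. -78.] [45. 47.] 1.4
[  0 190  26  52 428] [546. 708. 103.] [541. 711.] [ 55. 148.] 69.4
[265 190  18  15 135] [623.  16. 105.] [619.  16.] [35. 46.] 8.9
[234 192  17  18 274] [604. 101. 103.] [606. 102.] [46. 45.] 3.8
[133 268  11  10 105] [403. 379.  96.] [403. 380.] [24. 27.] 1.0
[509 271  10  98 630] [ 300. -639.  100.] [ 300. -639.] [257.   8.] 0.3
[  12  272   25  115 1783] [247. 676.  99.] [250. 679.] [299.  46.] 0.4
```

Request:
send_rows --series '[[50,[-0.05,0.08,-0.7],[0,0,0.7]],[50,[0,0,-0.7],[0,0,0]],[50,[0,0,-0.7],[0,0,0]],[50,[0,0,0],[0,0,0]],[10,[0,0,0],[0,0,0]],[10,[0,0,0],[0,0,0]],[10,[0,0,0],[0,0,0]],[10,[0,0,0.3],[0,0,0]]]'

```text
clock: 7.5
eef_pos: [511.4, 8.8, 108.4]
tool_rot: [3.141, -0.002, -2.982]
force: [-0.2, -0.1, -1.4]
width: 25.1
gripper_force: 63.2
```

Request:
send_rows --series '[[10,[0,0,0.7],[0,0,0]],[10,[0,0,0.9],[0,0,0]],[10,[-0.06,0.9,0],[0,0,0]],[10,[-0.06,0.9,0],[0,0,0]],[10,[-0.06,0.9,0],[0,0,0]],[10,[-0.06,0.9,0],[0,0,0]],[10,[-0.06,0.9,0],[0,0,0]],[10,[-0.06,0.9,0],[0,0,0]]]'

```text
clock: 8.5
eef_pos: [490.1, 334.3, 205.0]
tool_rot: [3.141, 0.0, -2.982]
force: [0.9, -0.2, -2.3]
width: 25.1
gripper_force: 63.3
```

Request:
send_rows --series '[[10,[0,0.38,0],[0,0,0]],[10,[0,0,-0.7],[0,0,0]],[10,[0,0,-0.7],[0,0,0]],[10,[0,0,-0.5],[0,0,0]],[10,[0,0,-0.18],[0,0,0]],[10,[0,0,0],[0,0,0]],[50,[0,0,0],[0,0,0]],[50,[0,0,0],[0,0,0]]]'

```text
clock: 9.5
eef_pos: [491.7, 356.1, 81.4]
tool_rot: [3.14, 0.003, -2.982]
force: [0.8, 0.4, -0.1]
width: 50.1
gripper_force: 0.0
```

Request:
send_rows --series '[[50,[0,0,0.5],[0,0,0]],[50,[0,0,0.9],[0,0,0]],[50,[0,0,0.9],[0,0,0]],[50,[0,0,0],[0,0,0]]]'

```text
clock: 10.0
eef_pos: [493.5, 357.5, 223.7]
tool_rot: [3.136, 0.01, -2.982]
force: [0.9, -0.3, -0.3]
width: 49.7
gripper_force: 0.0
```

```bash
python3 - <<'E'
from h import *
print(sensors.read_state()['eef_pos'])
d=snap('top','t3'); I=cv2.resize(d['img'][190:330,90:350,::-1],None,fx=3,fy=3,interpolation=2); cv2.imwrite('pics/t3c.png',I)
d=snap('scene','s3');blobs(d,94,125,60)
E
```

```text
[493.46759091 357.49523834 223.68028288]
[ 56   0  70  11 294] [   30. -2315.   109.] [    8. -2317.] [ 58. 428.] 88.6
[131   0 166  31 950] [ -332. -1528.   109.] [ -403. -1520.] [419. 995.] 63.4
[  0  41  88  31 695] [  586. -1488.   109.] [  571. -1490.] [378.  39.] 4.2
[152  78  91  30 760] [ 345. -667.  110.] [ 350. -676.] [167. 323.] 52.4
[ 84  95  86  38 291] [ 583. -718.   97.] [ 583. -738.] [182. 222.] 89.6
[399 118  46  20 428] [ 48.  25. 110.] [38. 17.] [ 61. 129.] 26.6
[233 196  25  18 266] [631. -74. 102.] [626. -77.] [46. 47.] 3.0
[283 201  17  14 143] [563.  11. 102.] [561.   9.] [23. 37.] 8.1
[262 212  26  18 302] [621.  19. 102.] [616.  16.] [46. 46.] 6.8
[293 228  27  20 341] [613. 106. 102.] [608. 103.] [45. 46.] 4.4
[470 251  17  12 120] [407. 381.  97.] [405. 381.] [27. 25.] 0.9
[436 267  17  13 136] [494. 356.  97.] [493. 355.] [24. 25.] 11.5
[281 299  25  20 340] [761. 219. 104.] [758. 216.] [36. 43.] 47.6
```

View pics/t3c.png

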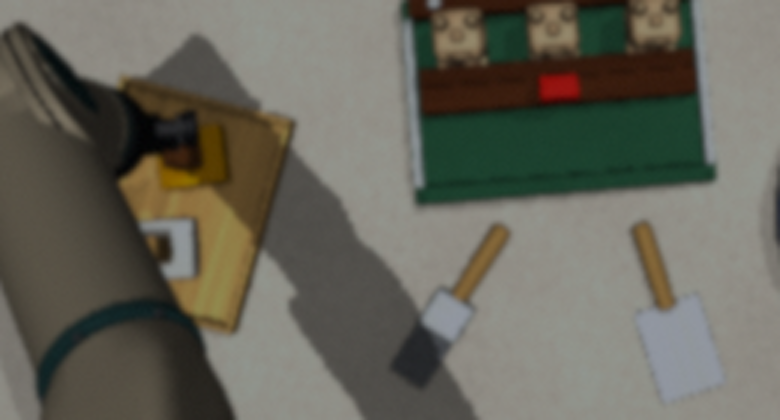

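The channel is empty. The yellow stamp stands at (193,152) and the white at (170,248) in this crop, both inside the tray. Next is the jaw tab.

Request:
send_rows --series '[[60,[0.15,-0.84,0],[0,0,0]],[60,[0.15,-0.84,0],[0,0,0]],[60,[0.15,-0.84,0],[0,0,0]],[60,[0.15,-0.84,0],[0,0,0]],[60,[0.15,-0.84,0],[0,0,-0.8]],[60,[0.15,-0.84,0],[0,0,0]],[60,[0.15,-0.84,-0.3],[0,0,0]],[60,[0,0,-0.2],[0,0,0]]]'

```text
clock: 11.1
eef_pos: [552.8, -3.4, 185.7]
tool_rot: [-3.139, -0.003, -3.06]
force: [0.0, 0.7, -0.9]
width: 60.1
gripper_force: 0.0
```

```bash
python3 - <<'E'
from h import *
print(sensors.read_state()['eef_pos'],sensors.read_state()['tool_rot'])
blobs(snap('wrist','w4'),95,120)
E
```

```text
[552.75446935  -3.41365316 185.74926659] [-3.1385529  -0.00324021 -3.06005618]
[ 271  218   58   38 2069] [556.   6. 105.] [558.   6.] [22. 36.] 5.6
[ 268  279   67   67 3716] [610.  12. 103.] [612.  12.] [45. 46.] 6.4
[ 396  279   68   60 2795] [598. 100. 102.] [604.  99.] [44. 44.] 5.9
[ 131  282   42   53 1158] [613. -92. 101.] [615. -95.] [22. 37.] 62.9
```

Request:
send_rows --series '[[60,[0.07,0.15,-0.3],[0,0,0.2]],[60,[0,0,-0.7],[0,0,0]],[60,[0,0,-0.66],[0,0,0]],[60,[0,0,0],[0,0,0]],[20,[0,0,0],[0,0,0]],[20,[0,0,0],[0,0,0]],[20,[0,0,0],[0,0,0]],[20,[-0.1,-0.01,0],[0,0,0]]]'

```text
clock: 12.15
eef_pos: [555.3, 7.2, 89.8]
tool_rot: [-3.137, 0.007, -3.036]
force: [5.9, -9.6, -9.2]
width: 35.1
gripper_force: 62.3
```

Request:
send_rows --series '[[20,[-0.15,-0.015,0],[0,0,0]],[20,[-0.15,-0.015,0],[0,0,0]],[20,[-0.15,-0.015,0],[0,0,0]],[20,[-0.15,-0.015,0],[0,0,0]],[20,[-0.15,-0.015,0],[0,0,0]],[20,[-0.15,-0.015,0],[0,0,0]],[20,[0,0,0],[0,0,0]],[20,[0,0,0],[0,0,0]]]'

```text
clock: 13.15
eef_pos: [499.9, 1.5, 89.8]
tool_rot: [-3.137, 0.004, -3.037]
force: [3.0, -11.1, -4.1]
width: 35.1
gripper_force: 62.7
```

Request:
send_rows --series '[[20,[-0.08,-0.008,0],[0,0,0]],[20,[0,0,0],[0,0,0]],[20,[0,0,0],[0,0,0]],[65,[0,0,0],[0,0,0]],[65,[0,0,0],[0,0,0]],[65,[0,0,0.6],[0,0,0]],[65,[0.3,0.3,0.9],[0,0,0]],[65,[0.3,0.6,0.4],[0,0,0]]]'

```text
clock: 14.15
eef_pos: [531.0, 59.1, 205.9]
tool_rot: [-3.141, 0.005, -3.036]
force: [0.6, 0.5, -0.8]
width: 65.0
gripper_force: 0.0
```

```bash
python3 - <<'E'
from h import *
print(sensors.read_state()['eef_pos'],sensors.read_state()['tool_rot'])
d=snap('wrist','w5');blobs(d,95,120)
d=snap('top','t5');blobs(d,92,120,60)
E
```

```text
[530.97082066  59.06487705 205.91983175] [-3.14147145  0.00549164 -3.03641471]
[ 169  138   60   36 2013] [495.   0. 105.] [495.  -1.] [22. 36.] 5.6
[  53  283   70   59 3069] [619. -78. 103.] [622. -80.] [45. 46.] 5.1
[ 200  284   44   59 1859] [610.  22. 103.] [611.  19.] [44. 33.] 4.9
[ 297  285   61   59 3045] [602.  98. 103.] [604. 100.] [45. 46.] 5.8
[196 139  18  18 149] [747. 208. 101.] [750. 209.] [44. 50.] 38.6
[515 176  45  81 450] [ 583. -680.   99.] [ 581. -710.] [122. 223.] 88.1
[299 188  18  17 257] [623. -79. 103.] [623. -79.] [46. 45.] 6.0
[  5 190  19  52 303] [546. 707. 108.] [549. 711.] [ 32. 140.] 82.2
[268 190  15  18 208] [614.  10. 103.] [614.  10.] [46. 36.] 10.2
[143 236  11  10  88] [491. 354.  98.] [492. 355.] [26. 27.] 13.6
[274 237  11   9  81] [496.  -3. 106.] [496.  -3.] [22. 27.] 10.9
[133 268  10  10  92] [403. 379.  98.] [403. 380.] [24. 25.] 1.1
[511 271   8  98 449] [ 299. -639.  106.] [ 300. -639.] [257.   8.] 0.7
[  12  272   23  115 1617] [247. 677. 100.] [250. 679.] [ 44. 299.] 89.9
```

View pics/w5.png

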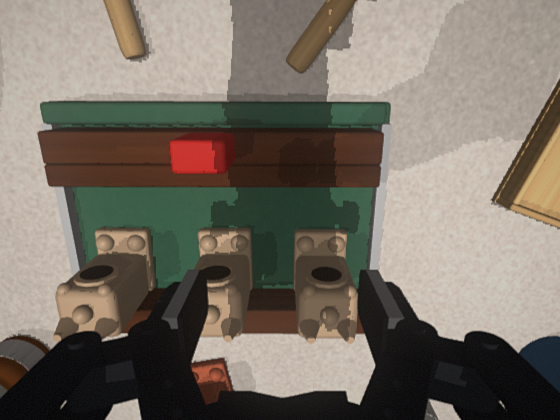

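The wrist picture shows the jaw against the front plate, with the tab at (202,155). Three cats stand free at (105,290), (220,285) and (325,285). I take the right-hand one first.

Request:
send_rows --series '[[65,[0.5,-0.77,0],[0,0,0]],[65,[0.5,-0.77,0],[0,0,0]],[65,[0.5,-0.77,0],[0,0,0]],[65,[0,0,0],[0,0,0]]]'

```text
clock: 14.75
eef_pos: [620.1, -85.1, 202.0]
tool_rot: [-3.138, 0.001, -3.041]
force: [0.2, 0.6, -0.5]
width: 65.0
gripper_force: 0.0
```

```bash
python3 - <<'E'
from h import *
print(sensors.read_state()['eef_pos'],sensors.read_state()['qpos'])
d=snap('wrist','w6');blobs(d,90,120);blobs(d,97,104)
E
```

```text
[620.13770614 -85.09931358 201.98315092] [ 0.09384774  0.64215096 -0.00643404  1.63833956  0.00912441  0.85942959
  1.7544034 ]
[ 416    7   76   46 3122] [497.  -3. 104.] [496.  -1.] [22. 36.] 4.9
[ 258  187   68   66 4074] [620. -81. 103.] [622. -81.] [45. 46.] 4.7
[ 390  187   76   65 4350] [611.   9. 102.] [612.  11.] [44. 45.] 5.7
[ 512  189   48   65 2619] [606.  84. 101.] [605.  90.] [45. 28.] 7.0
[420   7  62  44 367] [501. -11. 101.] [503.  -6.] [38. 18.] 61.4
[ 258  189   67   64 2784] [619. -81. 101.] [622. -81.] [45. 45.] 4.6
[ 394  189   71   63 2796] [610.  10. 101.] [612.  12.] [44. 45.] 5.8
[ 518  191   42   63 1585] [604.  85. 101.] [607.  87.] [48. 26.] 18.3
```

Request:
send_rows --series '[[65,[0.03,0.06,-0.6],[0,0,0]],[65,[0,0,-0.7],[0,0,0]],[65,[0,0,-0.62],[0,0,0]],[65,[0,0,0],[0,0,0]],[30,[0,0,0],[0,0,0]],[30,[0,0,0],[0,0,0]],[30,[0,0,0],[0,0,0]],[30,[0,0,0],[0,0,0]]]'

```text
clock: 15.8
eef_pos: [622.0, -75.8, 88.7]
tool_rot: [-3.141, 0.003, -3.034]
force: [-0.0, -0.2, 6.8]
width: 45.3
gripper_force: 64.7
```

Request:
send_rows --series '[[30,[0,0,0.2],[0,0,0]],[30,[0,0,0.5],[0,0,0]],[30,[0,0,0.8],[0,0,0]],[30,[0,0,0.5],[0,0,0]],[30,[-0.3,-0.7,0],[0,0,0]],[30,[-0.3,-0.7,0],[0,0,0]],[30,[-0.3,-0.7,0],[0,0,0]],[30,[-0.3,-0.7,0],[0,0,0]]]'

```text
clock: 16.8
eef_pos: [548.0, -244.8, 207.4]
tool_rot: [3.141, -0.0, -3.034]
force: [0.9, -0.9, -2.6]
width: 45.7
gripper_force: 64.4
```

Request:
send_rows --series '[[30,[-0.3,-0.76,0],[0,0,0]],[30,[-0.3,-0.76,0],[0,0,0]],[30,[-0.3,-0.76,0],[0,0,0]],[30,[-0.3,-0.76,0],[0,0,0]],[30,[0,0,-0.5],[0,0,0]],[30,[0,0,-0.5],[0,0,0]],[30,[0,0,-0.4],[0,0,0]],[30,[0,0,0],[0,0,0]]]'

```text
clock: 17.8
eef_pos: [475.5, -424.9, 121.2]
tool_rot: [3.138, -0.003, -3.034]
force: [-0.5, -0.1, -2.0]
width: 45.4
gripper_force: 64.4
```

Request:
send_rows --series '[[30,[0,0,-0.08],[0,0,0]],[30,[0,0,-0.05],[0,0,0]],[30,[0,0,0],[0,0,0]],[58,[0,0,0],[0,0,0]],[58,[0,0,0],[0,0,0]],[58,[0,0,0.3],[0,0,0]],[58,[0,0,0.7],[0,0,0]],[58,[0,0,0.8],[0,0,0]]]'

```text
clock: 18.8
eef_pos: [476.8, -426.2, 225.2]
tool_rot: [3.142, -0.0, -3.034]
force: [0.8, -0.7, -0.1]
width: 57.9
gripper_force: 0.0
```

Request:
send_rows --series '[[65,[0.3,0.86,0],[0,0,0]],[65,[0.3,0.86,0],[0,0,0]],[65,[0.3,0.86,0],[0,0,0]],[65,[0.3,0.86,0],[0,0,0]],[65,[0.3,0.86,0],[0,0,0]],[65,[0.3,0.86,0],[0,0,0]],[65,[0.3,0.86,0],[0,0,0]],[65,[0.2,0.86,0],[0,0,0]]]'

```text
clock: 19.8
eef_pos: [616.1, -11.7, 224.9]
tool_rot: [-3.141, 0.003, -3.034]
force: [-0.8, -1.4, 0.3]
width: 65.1
gripper_force: 0.0
```

```bash
python3 - <<'E'
from h import *
print(sensors.read_state()['eef_pos'])
blobs(snap('wrist','w7'),90,120)
print('scene');blobs(snap('scene','s7'),118,145,60)
E
```

```text
[616.05705644 -11.6645152  224.85625386]
[ 294    9   60   42 2366] [497.  -1. 105.] [496.  -1.] [22. 36.] 6.0
[ 287  175   63   61 3520] [611.  12. 103.] [613.  13.] [46. 46.] 6.4
[ 399  177   71   61 3728] [603.  96. 102.] [605.  99.] [46. 45.] 5.2
[519 353  23  22 170] [734. 219.  94.] [735. 221.] [29.  6.] 53.5
scene
[ 49   0  53   8 199] [  124. -2314.   130.] [  104. -2311.] [ 55. 310.] 89.5
[543   0  17   5  62] [-1785.  -272.   128.] [-1786.  -277.] [87. 38.] 88.6
[130   6 100  20 528] [ -150. -1558.   132.] [ -121. -1607.] [296. 575.] 39.8
[  0  37  86  29 613] [  580. -1488.   132.] [  569. -1487.] [376.  32.] 8.7
[151  73  91  28 676] [ 348. -668.  132.] [ 352. -676.] [161. 320.] 52.6
[400 110  48  21 408] [ 48.  24. 132.] [35. 14.] [ 77. 134.] 22.5
[197 119  20  12 138] [ 487. -423.  126.] [ 481. -427.] [48. 46.] 4.5
[286 285  15  19 227] [757. 215. 135.] [755. 213.] [25. 24.] 26.7
```

View pics/s7.png

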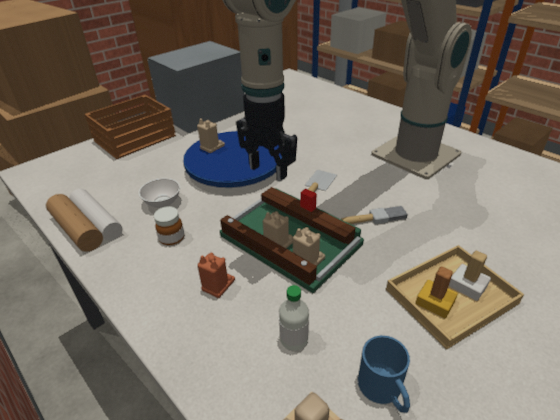

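The first cat stands upright on the board at (207,138). The second is at (277,230). I take it next.

Request:
send_rows --series '[[65,[-0.05,0.41,-0.3],[0,0,0]],[65,[0,0,-0.7],[0,0,0]],[65,[0,0,-0.7],[0,0,0]],[65,[0,0,-0.57],[0,0,0]],[65,[0,0,0],[0,0,0]],[30,[0,0,0],[0,0,0]],[30,[0,0,0],[0,0,0]],[30,[0,0,0],[0,0,0]]]'

```text
clock: 20.9
eef_pos: [613.4, 11.5, 89.1]
tool_rot: [3.142, 0.004, -3.034]
force: [-1.2, 0.7, 7.1]
width: 45.3
gripper_force: 63.2
```

Request:
send_rows --series '[[30,[0,0,0.2],[0,0,0]],[30,[0,0,0.5],[0,0,0]],[30,[0,0,0.8],[0,0,0]],[30,[0,0,0.6],[0,0,0]],[30,[-0.35,-0.75,0],[0,0,0]],[30,[-0.35,-0.75,0],[0,0,0]],[30,[-0.35,-0.75,0],[0,0,0]],[30,[-0.35,-0.75,0],[0,0,0]]]'

```text
clock: 21.9
eef_pos: [526.8, -170.5, 213.7]
tool_rot: [-3.141, 0.0, -3.034]
force: [0.7, -0.8, -2.4]
width: 45.3
gripper_force: 62.6
```

Request:
send_rows --series '[[30,[-0.45,-0.76,0],[0,0,0]],[30,[-0.45,-0.76,0],[0,0,0]],[30,[-0.45,-0.76,0],[0,0,0]],[30,[-0.45,-0.76,0],[0,0,0]],[30,[0,0,-0.5],[0,0,0]],[30,[0,0,-0.5],[0,0,0]],[30,[0,0,-0.5],[0,0,0]],[30,[0,0,0],[0,0,0]]]'

```text
clock: 22.9
eef_pos: [418.2, -350.4, 121.6]
tool_rot: [3.138, -0.004, -3.034]
force: [0.3, 0.2, -1.3]
width: 45.1
gripper_force: 62.4
```

Request:
send_rows --series '[[30,[0,0,-0.08],[0,0,0]],[30,[0,0,-0.05],[0,0,0]],[30,[0,0,0],[0,0,0]],[58,[0,0,0],[0,0,0]],[58,[0,0,0],[0,0,0]],[58,[0,0,0.3],[0,0,0]],[58,[0,0,0.7],[0,0,0]],[58,[0,0,0.8],[0,0,0]]]'

```text
clock: 23.9
eef_pos: [419.5, -351.0, 224.0]
tool_rot: [3.141, -0.001, -3.034]
force: [0.4, -0.1, -0.1]
width: 58.0
gripper_force: 0.0
```

Request:
send_rows --series '[[65,[0.4,0.9,0],[0,0,0]],[65,[0.4,0.9,0],[0,0,0]],[65,[0.4,0.9,0],[0,0,0]],[65,[0.4,0.9,0],[0,0,0]],[65,[0.4,0.9,0],[0,0,0]],[65,[0.4,0.9,0],[0,0,0]],[65,[0.4,0.9,0],[0,0,0]],[65,[0.3,0.9,0],[0,0,0]]]'

```text
clock: 24.9
eef_pos: [606.9, 82.5, 223.5]
tool_rot: [-3.141, 0.001, -3.034]
force: [0.9, -0.5, -0.7]
width: 65.0
gripper_force: 0.0
```

```bash
python3 - <<'E'
from h import *
print(sensors.read_state()['eef_pos'])
blobs(snap('wrist','w8'),90,120)
print('scene');blobs(snap('scene','s8'),118,145,60)
E
```

```text
[606.87235191  82.53465847 223.49908285]
[ 141    7   65   43 2510] [496.   1. 104.] [496.  -0.] [23. 37.] 5.0
[ 277  176   63   61 3526] [603.  99. 103.] [604. 100.] [44. 46.] 5.9
scene
[ 49   0  54   8 195] [  122. -2314.   130.] [   99. -2314.] [ 49. 312.] 89.6
[130   0 135  26 721] [ -252. -1535.   132.] [ -257. -1550.] [374. 768.] 55.0
[543   0  17   5  62] [-1786.  -272.   128.] [-1786.  -275.] [88. 29.] 83.7
[  0  37  86  29 609] [  580. -1488.   131.] [  571. -1490.] [374.  26.] 6.2
[151  73  92  28 686] [ 344. -667.  132.] [ 350. -675.] [167. 324.] 52.5
[400 110  48  21 415] [ 48.  23. 132.] [31. 13.] [ 79. 134.] 24.3
[197 119  20  12 142] [ 487. -423.  126.] [ 481. -428.] [47. 46.] 5.8
[230 121  20  13 147] [ 430. -341.  126.] [ 424. -343.] [46. 47.] 7.3
[286 285  15  19 227] [757. 215. 135.] [755. 213.] [26. 24.] 75.4
```

Request:
send_rows --series '[[65,[-0.05,0.29,-0.3],[0,0,0]],[65,[0,0,-0.7],[0,0,0]],[65,[0,0,-0.7],[0,0,0]],[65,[0,0,-0.55],[0,0,0]],[65,[0,0,0],[0,0,0]],[30,[0,0,0],[0,0,0]],[30,[0,0,0],[0,0,0]],[30,[0,0,0],[0,0,0]]]'

```text
clock: 26.0
eef_pos: [604.1, 98.6, 89.8]
tool_rot: [3.141, 0.003, -3.034]
force: [0.1, 1.4, 3.9]
width: 45.2
gripper_force: 63.3
```

Request:
send_rows --series '[[30,[0,0,0.2],[0,0,0]],[30,[0,0,0.5],[0,0,0]],[30,[0,0,0.8],[0,0,0]],[30,[0,0,0.6],[0,0,0]],[30,[-0.25,-0.8,0],[0,0,0]],[30,[-0.25,-0.8,0],[0,0,0]],[30,[-0.25,-0.8,0],[0,0,0]],[30,[-0.25,-0.8,0],[0,0,0]]]'

```text
clock: 27.0
eef_pos: [541.7, -95.7, 214.6]
tool_rot: [-3.141, -0.0, -3.034]
force: [0.4, -0.9, -2.6]
width: 45.2
gripper_force: 62.8
```

Request:
send_rows --series '[[30,[-0.26,-0.73,0],[0,0,0]],[30,[-0.26,-0.73,0],[0,0,0]],[30,[-0.26,-0.73,0],[0,0,0]],[30,[-0.26,-0.73,0],[0,0,0]],[30,[0,0,-0.5],[0,0,0]],[30,[0,0,-0.5],[0,0,0]],[30,[0,0,-0.5],[0,0,0]],[30,[0,0,0],[0,0,0]]]'

```text
clock: 28.0
eef_pos: [478.4, -268.4, 122.7]
tool_rot: [3.139, -0.005, -3.034]
force: [0.0, -0.3, -3.6]
width: 45.2
gripper_force: 62.6
```

Request:
send_rows --series '[[30,[0,0,-0.08],[0,0,0]],[30,[0,0,-0.05],[0,0,0]],[30,[0,0,0],[0,0,0]],[58,[0,0,0],[0,0,0]],[58,[0,0,0],[0,0,0]],[58,[0,0,0.3],[0,0,0]],[58,[0,0,0.7],[0,0,0]],[58,[0,0,0.8],[0,0,0]]]'

```text
clock: 29.0
eef_pos: [480.2, -268.9, 225.3]
tool_rot: [3.141, -0.001, -3.034]
force: [0.3, 0.6, 0.3]
width: 58.3
gripper_force: 0.0
```

Request:
send_rows --series '[[65,[0.05,0.85,0],[0,0,0]],[65,[0.05,0.85,0],[0,0,0]],[65,[0.05,0.85,0],[0,0,0]],[65,[0.05,0.85,0],[0,0,0]],[65,[0.05,0.85,-0.1],[0,0,0]],[65,[0,0,0],[0,0,0]]]'

```text
clock: 29.75
eef_pos: [495.6, -9.0, 218.5]
tool_rot: [3.139, 0.001, -3.026]
force: [-0.5, -0.4, 0.3]
width: 64.8
gripper_force: 0.0
```

```bash
python3 - <<'E'
from h import *
print(sensors.read_state()['eef_pos'])
blobs(snap('wrist','w9'),90,120)
d=snap('top','t9');print('top');blobs(d,85,145,60)
cv2.imwrite('pics/t9c.png',cv2.resize(d['img'][170:340,90:470,::-1],None,fx=2,fy=2,interpolation=2))
E
```

```text
[495.60450509  -8.97275501 218.47653103]
[ 271  194   51   35 1692] [493.  -1. 104.] [495.  -1.] [22. 36.] 6.3
top
[132  67  12  13  62] [963. 408.  87.] [963. 406.] [35. 32.] 1.1
[151  67  12  13  67] [963. 352.  88.] [963. 354.] [37. 27.] 15.3
[130 105  13  13  70] [855. 407.  88.] [854. 407.] [35. 34.] 0.0
[195 139  19  19 273] [748. 209. 109.] [751. 211.] [48. 52.] 19.6
[513 176  47  81 560] [ 586. -677.   97.] [ 581. -713.] [127. 221.] 89.6
[  0 190  25  52 666] [546. 710. 116.] [546. 717.] [ 55. 147.] 75.2
[143 236  12  10  95] [491. 354.  97.] [491. 355.] [25. 28.] 7.3
[366 239  20  19 311] [ 482. -262.  125.] [ 482. -265.] [46. 48.] 6.3
[425 242  23  18 339] [ 478. -424.  123.] [ 479. -429.] [45. 47.] 7.0
[395 263  22  18 331] [ 421. -343.  124.] [ 420. -346.] [45. 49.] 6.5
[133 268  11  10 100] [403. 379.  98.] [403. 379.] [24. 25.] 1.0
[510 271  14 101 983] [ 298. -639.  116.] [ 299. -640.] [258.   9.] 0.1
[  12  272   25  117 1828] [246. 676. 101.] [250. 679.] [299.  46.] 0.3
```

View pics/t9c.png

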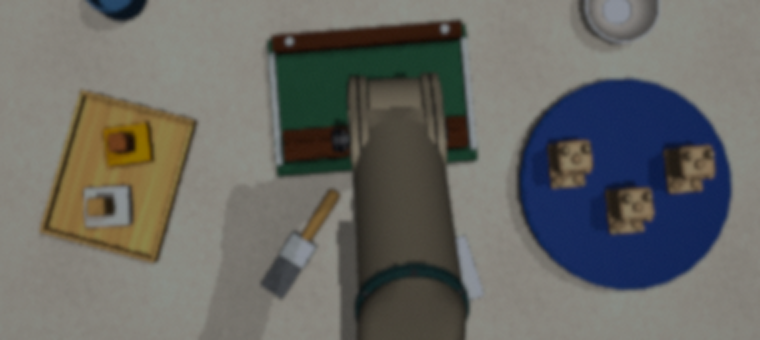

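The picture shows all three cats upright on the board at (570,162), (690,167) and (630,210), both stamps in the tray and an empty vise. Now I shut the jaw.

Request:
send_rows --series '[[65,[0,0.13,-0.45],[0,0,0]],[65,[0,0,-0.85],[0,0,0]],[65,[0,0,-0.85],[0,0,0]],[65,[0,0,0],[0,0,0]],[20,[0,0,0],[0,0,0]],[20,[0,0,0],[0,0,0]],[20,[0,0,0],[0,0,0]],[20,[0.1,0.01,0],[0,0,0]]]'

```text
clock: 30.85
eef_pos: [500.1, 1.3, 92.6]
tool_rot: [3.134, 0.0, -3.03]
force: [-7.0, 17.5, 8.7]
width: 35.3
gripper_force: 62.2
```

Request:
send_rows --series '[[20,[0.2,0.02,0],[0,0,0]],[20,[0.2,0.02,0],[0,0,0]],[20,[0.2,0.02,0],[0,0,0]],[20,[0.2,0.02,0],[0,0,0]],[20,[0.2,0.02,0],[0,0,0]],[20,[0.2,0.02,0],[0,0,0]],[20,[0.2,0.02,0],[0,0,0]],[20,[0,0,0],[0,0,0]]]'

```text
clock: 31.85
eef_pos: [586.4, 10.2, 92.7]
tool_rot: [3.133, 0.004, -3.03]
force: [-2.6, 14.3, 0.8]
width: 35.2
gripper_force: 62.1
```

Request:
send_rows --series '[[20,[0.07,0.007,0],[0,0,0]],[20,[0.05,0.005,0],[0,0,0]],[20,[0,0,0],[0,0,0]],[65,[0,0,0],[0,0,0]],[65,[0,0,0],[0,0,0]],[65,[0,0,0.6],[0,0,0]],[65,[0,0,0.9],[0,0,0]],[65,[-0.6,0,0.4],[0,0,0]]]'

```text
clock: 32.85
eef_pos: [560.6, 2.2, 207.5]
tool_rot: [-3.14, 0.01, -3.036]
force: [-0.6, -0.2, 0.5]
width: 65.3
gripper_force: 0.0
```

Request:
send_rows --series '[[65,[0,0,0],[0,0,0]],[65,[0,0,0],[0,0,0]]]'

```text
clock: 33.1
eef_pos: [557.5, 2.6, 204.0]
tool_rot: [-3.141, 0.002, -3.035]
force: [0.5, -0.0, -0.5]
width: 64.9
gripper_force: 0.0
```

```bash
python3 - <<'E'
from h import *
print(sensors.read_state()['eef_pos'])
blobs(snap('wrist','w10'),90,120)
d=snap('scene','s10');blobs(d,90,145,60)
E
```

```text
[557.45450158   2.59709725 204.03461046]
[ 264  246   52   36 1785] [589.   9. 103.] [592.   9.] [22. 36.] 6.6
[ 49   0  79  12 479] [   56. -2314.   114.] [   17. -2314.] [ 68. 478.] 86.8
[522   0  14   6  65] [-1787.  -397.   107.] [-1785.  -398.] [67. 37.] 89.4
[543   0  17   5  62] [-1788.  -273.   128.] [-1787.  -276.] [41. 81.] 6.0
[ 130    2  125   29 1318] [ -218. -1541.   118.] [ -207. -1561.] [370. 704.] 50.7
[476  19  12  14 104] [-1086.  -347.   117.] [-1089.  -343.] [35. 49.] 47.9
[496  23  12  14 114] [-1087.  -247.   117.] [-1093.  -250.] [50. 35.] 0.8
[   0   37   88   36 1230] [  583. -1488.   117.] [  571. -1490.] [378.  38.] 5.8
[ 152   73   92   36 1360] [ 345. -667.  118.] [ 350. -677.] [167. 325.] 52.2
[ 84  95  87  39 519] [ 587. -732.   95.] [ 582. -740.] [223. 181.] 0.3
[399 110  49  30 803] [ 48.  24. 118.] [31. 13.] [ 80. 134.] 24.6
[197 119  20  21 303] [ 489. -419.  115.] [ 482. -426.] [49. 47.] 4.3
[230 121  22  41 656] [ 466. -293.  115.] [ 457. -303.] [160.  58.] 52.5
[273 208  17  16 177] [598.  15. 101.] [595.  12.] [23. 37.] 7.7
[470 251  17  13 149] [408. 382.  96.] [406. 381.] [27. 26.] 4.5
[435 267  18  14 162] [496. 357.  96.] [493. 356.] [27. 26.] 10.2
[280 285  27  36 638] [760. 218. 113.] [758. 216.] [39. 46.] 44.6
```

View pics/s10.png

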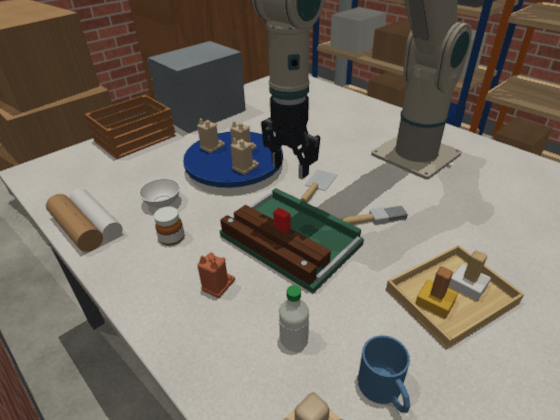

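The jaw is shut, with the tab at (281,220) after 97 mm of travel. The cats stand at (207,135), (240,133) and (243,155) on the board, the stamps are in the tray, and the gripper is clear. I hand in the job.

```bash
python3 -c "
from h import *
print(ctrl.finish_job())"
```

```text
the job is handed in; nothing more can be done
None
```

The job is handed in: both stamps present are in the tray, all three cats stand upright on the blue board within about 90 mm of its centre, and the jaw is shut (last images); the call returned no verdict.

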